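# Chuck a screw pot in the cap-torque tester

## Robot

A 6-joint arm with a two-finger parallel gripper is mounted at the origin on a cart in front of the work surface, level with it; the furniture and walls round the work are solid. World frame = base frame: x ahead of the robot, y to its left, z up, the work surface at z = 0. Lengths are in mm, angles in rad, forces in N, time in s.
With the tool pointing down it reaches from about 300 to 750 mm from the base axis. Payload 8.5 kg.
Tool frame: the origin (TCP) lies between the finger pads; the fingertips stand 17 mm ahead of it and the grasp point (between the pads) lies 2 mm behind it; z points along the fingers, y is the line along which they close (so a half turn about z gives the same grasp; the last joint's range is limited). The gripper opens to 88 mm and grips with 3 to 60 N. Pads are 18 mm wide; open, the fingers measure 123 mm over their backs; the gripper's body (75 mm by 187 mm) begins 45 mm behind the grasp point.
Start: joints at [1.125, 0.381, 1.297, -0, 1.464, -0.215], TCP at [125.809, 535.4, 255.748] pointing down, gripper open.
Joint ranges: [-3.11, 3.11], [-0.89, 2.33], [0.22, 2.48], [-1.42, 4.56], [0.17, 2.85], [-2.88, 2.88]. Speed limits (rad/s): [2.39, 2.39, 3.14, 3.14, 3.14, 3.14].

## Interface

Orientations are given as [roll, pitch, yaw] about the fixed x, y, z axes, in that order (R = Rz(yaw) Ry(pitch) Rx(roll)).
In Python, from cell import arm, optics, boxes_of, landmark_of gives the robot as it stands.
- The arm moves only by the shell command python3 -m handwheel 'ROWS' [FORCE]. ROWS is JSON, a list that holds one entry, the list of rows, each a list of 7 numbers: the shift along the tool's x, y, z in m, then the turn, a rotation vector about the tool's x, y, z in rad, then the opening, from 0 (shut) to 1 (fully open). A call has 1 to 20 rows; each row shifts and turns the commanded pose from where the row before left it, along the tool's axes as they then stand; what a row does not reach is not made up. A row lasts 1/10 s, in which the tool goes at most 50 mm and 8.59 degrees, less where a joint would pass 70% of its speed; a pose out of reach is approached as far as the arm can. A call is refused whole if a number of a shift passes 0.05 or a number of a turn 0.15, either way. A call with a gripper value outside its range is refused whole. The fingers move at their own pace and stop on an object; FORCE is the grip in N (left out, the last holds). Time passes only in rows, so rows that do not move let the fingers close. It gives the time, the measured TCP pose, the force, the opening and the grip force at its end, in the units of the state.
- arm.get_obs(): the state, without advancing time (a new reading comes with each control period).
- optics.camera(name): name is "scene" or "side" or "wrist"; returns (picture, depth): 384x512x3 uint8, red, green, blue; 384x512 float32, mm along the optical axis (not along the pixel's ray), 0 where there is no reading.
- optics.camera_params(name): a dict with "intrinsics" (3x3 intrinsics, pixels), "k1" (the pictures are not rectified: a ray, as slopes to the right and down, at radius r is drawn at 1 + k1 r^2 times it, then the intrinsics apply), "world_from_camera" (4x4, takes a point from camera to world coordinates). Camera axes: x right, y up, looking along -z (the intrinsics and any distortion apply to the point x, -y, -z); pixel columns grow to the right and rows downward; lengths in mm; the calibration is good to about 2 mm. A picture is of the moment at which its call begins: read the wrist's pose just before it. camera_params takes no time and is no camera call; for the wrist camera it gives the pose at the moment of the call.
- arm.hand_in(): hands the job in; it is judged then, once.
Trained networks look in the newest picture that a camera, given by its name, has taken for a name from the list of things; names that differ only in an ending like _2 or _b are one class to them, and where a whole thing is asked for, a point or a joint stands for the part that bears it (a point fixed in the world has none). Each returns a list of dicts, best first, with "p" (0 to 1); they miss things now and then, are a little off and sometimes report something else, mostly with a low value. They report only what shows in the picture. A call takes as long as a camera call. They do not tell look-alikes from the thing itself.
- boxes_of(camera, label): "centre" ([row, column] in pixels, amid what is visible of it).
- landmark_of(camera, label): "centre" ([row, column] in pixels: a listed point, or the origin of a listed thing).
The state is a dict: "time": time; "qpos": joint angles; "dq": joint speeds; "effort": joint torques, N m; "position": TCP position; "tcp_rot": TCP orientation; "wrist_force": force on the tool from outside, world axes, zero at the start; "wrist_torque": the same for the moment, N m; "gripper_width": finger opening in mm; "finger_force": force on a finger pad.
Only numpy, scipy, OpenCV 4.12 (cv2) and the standard library are available. Lean on these libraries where they do the work, as an engineer would, in place of code of your own. Each camera call takes 0.05 s, during which the arm holds its last target. There are 200 camera calls.

## Task

Take the white screw pot (its lid has a knob to lift it by) and stand it upright between the open jaws of the cap-torque tester's chuck. Then turn the chuck's spoked sleeve clockwise, seen from above, until all three jaws grip the pot firmly and keep their grip when you let go, but not so hard that it is crushed. Leave the media bottle beside the tester where it is.

Things in the scene. Friction and masses are not known exactly. Their poses are not given: they have to be found in the camera images.
- pot_center (a point): centre, on the axis and 42.5 mm above the underside, of the loose white screw pot (0.1 to 0.2 kg, z up): plain round body 71 mm in diameter and 52 mm high, ribbed lid 73 mm in diameter up to 68 mm, and on it a dark grey knob 24 mm across that reaches from 68 to 85 mm. It stands on the bench to the left or the right of the tester
- chuck_seat (a point): centre of the flat chuck face on which the pot shall stand, 88 mm above the bench, on the chuck's axis; z up, -x to the side with the display. The chuck sits on the cap-torque tester, a white instrument case 205 x 180 mm with its top 46 mm above the bench, fixed to the bench. A sleeve with four spokes turns under the face and drives three jaws on it
- spoke0 (a point): centre of the red ball (23 mm) that ends one spoke of the knurled sleeve (146 mm in diameter, 63 to 81 mm above the bench). The spoke is a 9 mm steel rod that rises outwards from 78 mm off the axis (73 mm above the bench) to the ball, 122 mm off the axis and 96 mm up. Shut fingers from above can push it sideways at the rod, inside the ball
- spoke1 (a point): the same on the spoke a quarter turn on, anticlockwise seen from above. The sleeve rubs and stays where it is left: turning it freely takes 4 to 5 N on a spoke; once the jaws press on the pot, about 1 N more for every 4 N at each jaw. From the start it turns 75 to 105 degrees clockwise before all jaws touch the pot
- spoke2 (a point): the same on the spoke opposite the first
- spoke3 (a point): the same on the spoke opposite the second
- jaw0: chuck jaw on the side of the display; origin at the foot of its gripping face, on the chuck face; x points outwards. 24 mm wide, 40 mm high, smooth black plastic face; the jaw reaches 32 mm outwards from the face. At the start the faces stand 46 to 50 mm from the axis; all three move in together as the sleeve turns clockwise seen from above, and centre the pot
- jaw1: the next jaw, a third of a turn anticlockwise seen from above. About 10 to 15 N at each jaw is a firm grip, which the friction of the sleeve holds when it is let go; more than 45 N at a jaw crushes the pot
- jaw2: the third jaw
- bottle_center (a point): centre (half-way up) of a loose square media bottle with a white cap, 65 x 65 x 137 mm, a bystander that stands on the other side of the tester from the pot and is to be left alone
Not all that is in view belongs to the job. Of the things that look like the part that bears pot_center, the middle-sized one is meant.

How it is judged (in metres and radians):
On the way:
1. the pot stands upright on the chuck face between the jaws, let go (horizontal distance between pot_center and chuck_seat below 0.017 m and z of pot_center in the frame of chuck_seat below 0.046 m and angle between pot_center's own z axis and vertical below 0.06 rad and contact force between the fingers and anything else below 0.3 N), for 0.2 s.
At the end, for the whole second after the job is handed in: each of the three jaws presses with more than 4 N, and the pot stands upright (within 3 degrees) on the chuck face (lifted by less than 3.5 mm) with its axis within 4 mm of the chuck's (contact force between each of jaw0, jaw1, jaw2 and anything else above 4 N and horizontal distance between pot_center and chuck_seat below 0.004 m and z of pot_center in the frame of chuck_seat below 0.046 m and angle between pot_center's own z axis and vertical below 0.05 rad); the robot touches nothing.
It fails at once if a jaw is loaded with more than 45 N (the pot is crushed, or a jaw is struck) (contact force between any of jaw0, jaw1, jaw2 and anything else above 45 N).
It fails at once if the pot is tipped by more than 40 degrees (angle between pot_center's own z axis and vertical above 0.7 rad).
It fails at once if the media bottle is pushed more than 40 mm away or knocked over (distance of bottle_center from where it was at the start of the episode above 0.04 m).
It also fails if it takes over 58 s, if anything falls off the work surface, if the arm or the gripper's body presses on something with over 40 N, if the wrist force passes 120 N, or if a joint passes its speed limit or range.

## Working session

There is one attempt and no reset: what is moved stays moved. The work goes in short steps, Python scripts to look and compute and a shell command to move; the robot and the scene stay as the last step left them, time stands still between calls to the robot, and variables do not carry over. Pictures are saved under pics/ and viewed, at most 10 in all, crops included, and the job is handed in when it is done.

```bash
ls; mkdir -p pics
cat > h.py <<'E'
import numpy as np, cv2
from cell import arm, optics, boxes_of, landmark_of
def ray(cam,rc,P=None):
    P=P or optics.camera_params(cam);K=np.array(P["intrinsics"]);T=np.array(P["world_from_camera"])
    d=np.array([(rc[1]-K[0,2])/K[0,0],(rc[0]-K[1,2])/K[1,1]]);u=d.copy()
    for _ in range(20): u=d/(1+P["k1"]*(u@u))
    return T[:3,3],T[:3,:3]@np.array([u[0],-u[1],-1.])
def atz(cam,rc,z,P=None):
    o,d=ray(cam,rc,P); return o+d*(z-o[2])/d[2]
def atdepth(cam,rc,dep,P=None):
    o,d=ray(cam,rc,P); return o+d*dep
def cloud(cam,dep,P=None):
    P=P or optics.camera_params(cam);K=np.array(P["intrinsics"]);T=np.array(P["world_from_camera"])
    h,w=dep.shape;c,r=np.meshgrid(np.arange(w),np.arange(h))
    d=np.stack([(c-K[0,2])/K[0,0],(r-K[1,2])/K[1,1]],-1);u=d.copy()
    for _ in range(20): u=d/(1+P["k1"]*(u**2).sum(-1,keepdims=True))
    q=np.stack([u[...,0]*dep,-u[...,1]*dep,-dep],-1)
    return q@T[:3,:3].T+T[:3,3]
E
python3 - <<'E'
from h import *
print(arm.get_obs())
ims=[]
for c in ["scene","side"]:
    im,d=optics.camera(c); np.savez(f"{c}.npz",im=im,d=d)
    ims.append(im)
    for l in ["pot_center","chuck_seat","spoke0","spoke1","jaw0","jaw1","jaw2","bottle_center"]:
        z={"pot_center":42.5,"chuck_seat":88,"bottle_center":68.5}.get(l,96 if "spoke" in l else 88)
        for e in landmark_of(c,l)[:4]:
            print(c,l,round(e["p"],2),np.round(e["centre"]),np.round(atz(c,e["centre"],z)))
cv2.imwrite("pics/a.png",cv2.resize(np.vstack(ims),(600*512//600,600*768//600))[:,:,::-1]) if 0 else [cv2.imwrite(f"pics/{n}.png",cv2.resize(i,(768,576))[:,:,::-1]) for n,i in zip("ab",ims)]
E
```

```text
pics
{'time': 0.0, 'qpos': array([ 1.12468279e+00,  3.81153765e-01,  1.29822020e+00,  8.80281691e-08,
        1.46359699e+00, -2.15286078e-01]), 'dq': array([-7.16121237e-05, -5.18737582e-04,  2.95908199e-04, -1.55436493e-03,
       -9.03968302e-04, -1.43202270e-03]), 'effort': array([-1.42010313e-04, -4.37932169e+01, -2.24558705e+01,  7.12258019e-02,
        3.52339237e-02, -1.16022361e-04]), 'position': array([125.71587337, 535.18455992, 255.17411127]), 'tcp_rot': array([-3.14024619e+00, -2.94527756e-04,  2.91076498e+00]), 'wrist_force': array([0.1073121 , 0.42887239, 0.12382038]), 'wrist_torque': array([-0.03124961,  0.02806727, -0.03911362]), 'finger_force': 0.0, 'gripper_width': 88.09832142376521}
scene pot_center 0.69 [226. 324.] [ 489. -334.   42.]
scene pot_center 0.66 [252. 360.] [ 397. -469.   42.]
scene pot_center 0.63 [245. 306.] [ 365. -323.   42.]
scene pot_center 0.51 [188. 244.] [634.  27.  42.]
scene chuck_seat 0.89 [189. 251.] [547. -48.  88.]
scene spoke0 0.89 [172. 256.] [673.  -5.  96.]
scene spoke0 0.74 [190. 288.] [ 580. -175.   96.]
scene spoke0 0.65 [200. 249
[... 860 characters left out ...]
53.] [510.  45.  96.]
side spoke0 0.63 [175. 236.] [ 598. -187.   96.]
side spoke1 0.95 [193. 275.] [450. -84.  96.]
side spoke1 0.79 [199. 208.] [663. -18.  96.]
side spoke1 0.63 [214. 253.] [510.  45.  96.]
side spoke1 0.63 [175. 236.] [ 598. -187.   96.]
side jaw0 0.62 [194. 255.] [518. -84.  88.]
side jaw0 0.6 [194. 230.] [601. -71.  88.]
side jaw0 0.6 [206. 240.] [556.  -3.  88.]
side jaw1 0.62 [194. 255.] [518. -84.  88.]
side jaw1 0.6 [194. 230.] [601. -71.  88.]
side jaw1 0.6 [206. 240.] [556.  -3.  88.]
side jaw2 0.62 [194. 255.] [518. -84.  88.]
side jaw2 0.6 [194. 230.] [601. -71.  88.]
side jaw2 0.6 [206. 240.] [556.  -3.  88.]
side bottle_center 0.97 [278. 256.] [471. 294.  68.]
```

View pics/a.png

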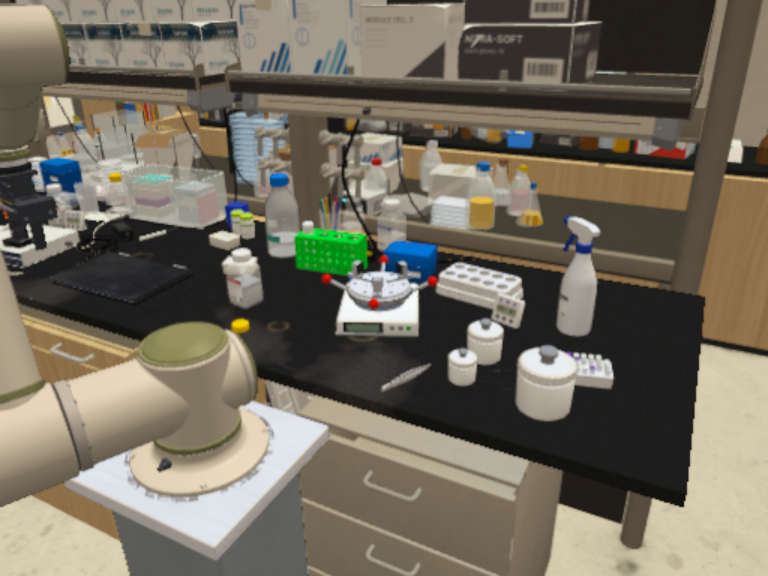

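View pics/b.png

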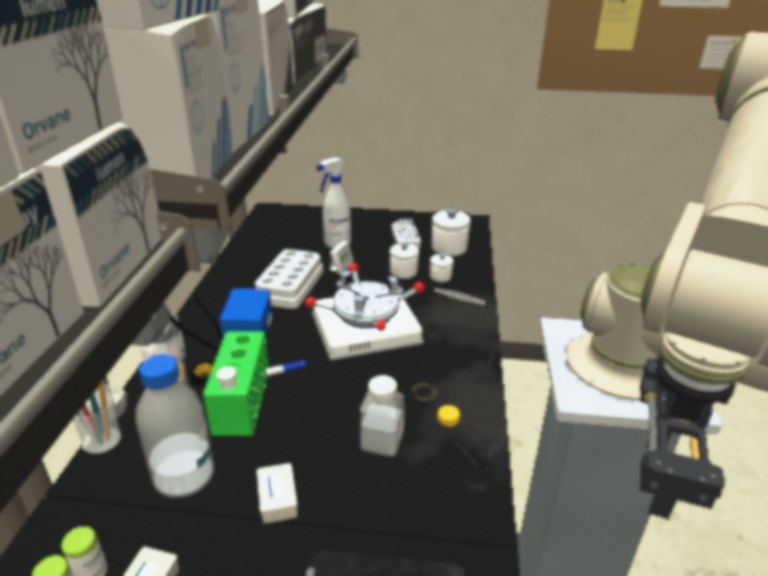

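Both views show the tester in the middle with its four red balls. Three pots stand to its right, and the middle-sized one is at about scene (226,324) and side (172,269). Next I refine these positions with depth and colour.

Run:
```python
from h import *
for c in ["scene","side"]:
    z=np.load(c+".npz");im=z["im"].astype(int);d=z["d"];X=cloud(c,d)
    red=((im[...,0]>120)&(im[...,1]<60)&(im[...,2]<60)).astype(np.uint8)
    n,l,s,ce=cv2.connectedComponentsWithStats(red)
    for i in range(1,n):
        if s[i,4]>8:
            q=atz(c,ce[i][::-1],96)
            if 350<q[0]<750 and -250<q[1]<120: print(c,"ball",s[i,4],ce[i].round(1),q.round(1),np.median(X[l==i],0).round())
    # pot: bright pts near estimate
    m=(np.hypot(X[...,0]-490,X[...,1]+330)<55)&(X[...,2]>58)&(X[...,2]<100)&(d>0)
    k=m&(X[...,2]>72); print(c,"pot",m.sum(),X[m].mean(0).round(1),"knob",k.sum(),X[k].mean(0).round(1) if k.any() else "", np.percentile(X[m],[1,99],axis=0).round(1))
    m=(np.hypot(X[...,0]-553,X[...,1]+65)<150)&(X[...,2]>38)&(X[...,2]<54)
    r=cv2.minAreaRect(X[m][:,:2].astype(np.float32)); print(c,"case",m.sum(),r)
    m=(np.hypot(X[...,0]-553,X[...,1]+65)<80)&(X[...,2]>82)&(X[...,2]<95)
    print(c,"face",m.sum(),X[m].mean(0), cv2.minEnclosingCircle(X[m][:,:2].astype(np.float32)))
```

```text
scene ball 20 [255.2 172.2] [ 6.728e+02 -5.000e-01  9.600e+01] [660.  -7. 102.]
scene ball 29 [217.2 184.8] [512.3  66.1  96. ] [502.  60.  99.]
scene ball 31 [288.  186.7] [ 604.1 -163.    96. ] [ 593. -166.   99.]
scene ball 31 [248.7 202.3] [439.2 -97.8  96. ] [ 431. -103.  100.]
scene pot 269 [ 478.6 -333.7   68.6] knob 45 [ 484.1 -331.5   81.3] [[ 451.6 -364.9   58. ]
 [ 515.  -298.4   86.1]]
scene case 733 ((543.845458984375, -56.11296081542969), (202.30760192871094, 176.92733764648438), 24.336050033569336)
scene face 473 [546.12408615 -58.68991976  87.32822514] ((552.9107055664062, -64.85270690917969), 79.78135681152344)
side ball 15 [235.9 177.4] [ 595.2 -172.1   96. ] [ 593. -157.  103.]
side ball 32 [279.2 190.4] [ 437.6 -103.7   96. ] [438. -91. 101.]
side ball 33 [206.2 200.5] [667.5 -10.   96. ] [665.   1. 100.]
side pot 158 [ 486.6 -317.9   68.8] knob 26 [ 487.9 -323.4   82.2] [[ 454.1 -355.4   58.5]
 [ 519.9 -291.5   86. ]]
side case 962 ((547.60888671875, -48.39253234863281), (207.3290252685547, 179.7892303466797), 23.746829986572266)
side face 638 [549.00939045 -52.29870545  87.58004451] ((552.6221313476562, -63.60136413574219), 78.53529357910156)
```

```bash
python3 -m handwheel '[[[-0.05,-0.03,-0.01,0,0,0,1],[-0.05,-0.04,-0.01,0,0,0,1],[-0.05,-0.04,0,0,0,0,1],[-0.05,-0.05,0,0,0,0,1],[-0.05,-0.05,0,0,0,0,1],[-0.03,-0.05,0,0,0,0,1],[0,-0.05,0,0,0,0,1],[0,-0.05,0,0,0,0,1],[0,-0.05,0,0,0,0,1],[0,-0.05,0,0,0,0,1],[0,-0.05,0,0,0,0,1],[0,0,0,0,0,0,1]]]'
```

```text
time: 2.1
position: [238.8, 60.4, 272.5]
tcp_rot: [-3.141, 0.002, 2.9]
wrist_force: [0.4, 0.9, -0.1]
gripper_width: 88.1
finger_force: 0.0
```

```bash
python3 -m handwheel '[[[-0.035,-0.033,0,0,0,0,1],[-0.035,-0.033,0,0,0,0,1],[-0.035,-0.033,0,0,0,0,1],[-0.035,-0.033,0,0,0,0,1],[-0.035,-0.033,0,0,0,0,1],[-0.035,-0.033,0,0,0,0,0.6],[-0.035,-0.033,0,0,0,0,0.6],[-0.035,-0.033,0,0,0,0,0.6],[-0.03,-0.03,0,0,0,0,0.6],[0,0,0,0,0,0,0.6],[0,0,0,0,0,0,0.6]]]'
cat > potlook.py <<'E'
from h import *
import sys
o=arm.get_obs();P=optics.camera_params("wrist");im,d=optics.camera("wrist");X=cloud("wrist",d,P)
print(o["position"].round(1),o["tcp_rot"].round(3),"cam",np.array(P["world_from_camera"])[:3,3].round())
cv2.imwrite(f"pics/{sys.argv[1]}.png",im[:,:,::-1])
np.savez("wrist.npz",im=im,d=d,X=X)
E
python3 potlook.py w1
python3 - <<'E'
import numpy as np,cv2
X=np.load("wrist.npz")["X"]
for lo,hi,n in((76,92,"knob"),(60,74,"lid")):
    m=(np.hypot(X[...,0]-485,X[...,1]+328)<60)&(X[...,2]>lo)&(X[...,2]<hi)
    if m.any(): print(n,m.sum(),X[m].mean(0).round(1),cv2.minEnclosingCircle(X[m][:,:2].astype(np.float32)))
E
```

```text
time: 3.2
position: [474.2, -292.3, 271.4]
tcp_rot: [3.141, -0.001, 2.911]
wrist_force: [-0.1, 0.2, -0.1]
gripper_width: 53.0
finger_force: 0.0
[ 474.2 -292.3  271.4] [ 3.141e+00 -1.000e-03  2.911e+00] cam [ 407. -277.  400.]
knob 290 [ 489.  -329.    84.4] ((489.93280029296875, -329.3062744140625), 12.083355903625488)
lid 1902 [ 487.6 -328.2   67.8] ((489.8658752441406, -329.2260437011719), 35.93338394165039)
```

View pics/w1.png

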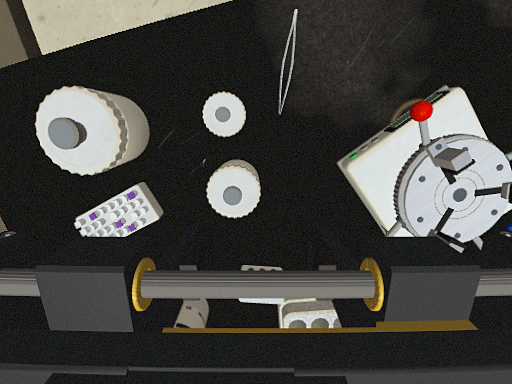

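The wrist view shows the middle pot's knob at about (195,232) and the chuck at about (195,460). The fitted radii of 12 mm (knob) and 36 mm (lid) match the given sizes, so I grasp the pot at (490,-329).

```bash
python3 -m handwheel '[[[-0.024,-0.0325,0,0,0,0,0.6],[0,0,0.045,0,0,0,0.6],[0,0,0.045,0,0,0,0.6],[0,0,0.04,0,0,0,0.6],[0,0,0.03,0,0,0,0.6],[0,0,0.02,0,0,0,0.6],[0,0,0.003,0,0,0,0.6],[0,0,0,0,0,0,0.6],[0,0,0,0,0,0,0.15],[0,0,0,0,0,0,0.15],[0,0,0,0,0,0,0.15],[0,0,0,0,0,0,0.15],[0,0,0,0,0,0,0.15],[0,0,0,0,0,0,0.15]]]' 25
```

```text
time: 4.65
position: [489.6, -330.1, 89.7]
tcp_rot: [-3.142, 0.001, 2.911]
wrist_force: [0.5, 3.7, 5.4]
gripper_width: 21.5
finger_force: 25.0
```

```bash
python3 -m handwheel '[[[0,0,-0.01,0,0,0,0],[0,0,-0.03,0,0,0,0],[0,0,-0.045,0,0,0,0],[0,0,-0.045,0,0,0,0],[0,0,-0.045,0,0,0,0],[0,0,-0.01,0,0,0,0],[0,0,0,0,0,0,0]]]' 30
python3 potlook.py w2
python3 - <<'E'
import numpy as np,cv2
X=np.load("wrist.npz")["X"]
m=(np.hypot(X[...,0]-550,X[...,1]+64)<75)&(X[...,2]>84)&(X[...,2]<92)
print(m.sum(),X[m].mean(0).round(1),cv2.minEnclosingCircle(X[m][:,:2].astype(np.float32)))
E
```

```text
time: 5.35
position: [489.4, -330.4, 275.6]
tcp_rot: [-3.14, 0.002, 2.911]
wrist_force: [0.1, 0.7, -1.6]
gripper_width: 21.3
finger_force: 30.0
[ 489.4 -330.4  275.6] [-3.140e+00  2.000e-03  2.911e+00] cam [ 422. -315.  404.]
5787 [552.4 -68.2  87.8] ((549.7520751953125, -63.6805534362793), 74.74579620361328)
```

View pics/w2.png

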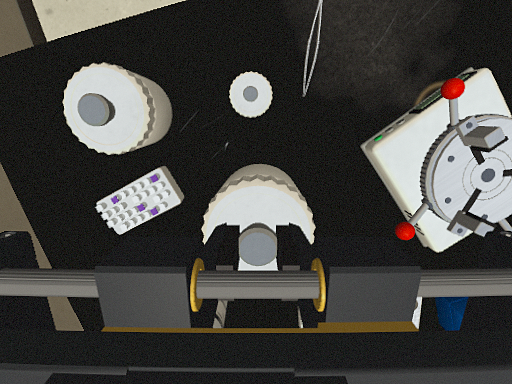

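The pot is held upright. I'll move part way and view the whole chuck.

```bash
python3 -m handwheel '[[[0.004,0.03,0,0,0,0,0],[0.005,0.04,0,0,0,0,0],[0.005,0.04,0,0,0,0,0],[0.004,0.03,0,0,0,0,0],[0,0,0,0,0,0,0],[0,0,0,0,0,0,0]]]'
python3 potlook.py w3
cat > chuck.py <<'E'
from h import *
from scipy.optimize import least_squares
z=np.load("wrist.npz");X=z["X"];im=z["im"].astype(int)
red=((im[...,0]>110)&(im[...,1]<60)&(im[...,2]<60)).astype(np.uint8)
P=optics.camera_params("wrist")
n,l,s,ce=cv2.connectedComponentsWithStats(red)
for i in range(1,n):
    if s[i,4]>60: print("ball",s[i,4],ce[i].round(),atz("wrist",ce[i][::-1],96,P).round(1))
m=(np.hypot(X[...,0]-551,X[...,1]+64)<90)&(X[...,2]>84)&(X[...,2]<92)
Q=X[m][:,:2].astype(np.float32);print("face",m.sum(),cv2.minEnclosingCircle(Q))
m=(np.hypot(X[...,0]-551,X[...,1]+64)<90)&(X[...,2]>122)&(X[...,2]<133)
n,l,s,ce=cv2.connectedComponentsWithStats(m.astype(np.uint8))
for i in range(1,n):
    if s[i,4]>60: print("jaw",s[i,4],cv2.minAreaRect(X[l==i][:,:2].astype(np.float32)))
E
python3 chuck.py
```

```text
time: 6.0
position: [503.6, -189.5, 272.6]
tcp_rot: [3.141, -0.003, 2.912]
wrist_force: [-1.1, -0.2, -2.1]
gripper_width: 21.5
finger_force: 30.0
[ 503.6 -189.5  272.6] [ 3.141e+00 -3.000e-03  2.912e+00] cam [ 436. -175.  402.]
ball 347 [326. 105.] [439.5 -98.6  96. ]
ball 346 [472. 134.] [507.4  61.8  96. ]
ball 139 [424. 264.] [664.8  -3.1  96. ]
face 8131 ((544.8091430664062, -62.9033203125), 84.11611938476562)
jaw 401 ((497.69903564453125, -77.01113891601562), (19.89352035522461, 24.05686378479004), 27.290386199951172)
jaw 380 ((557.9562377929688, 5.529003143310547), (19.427988052368164, 24.41301727294922), 84.375)
```

View pics/w3.png

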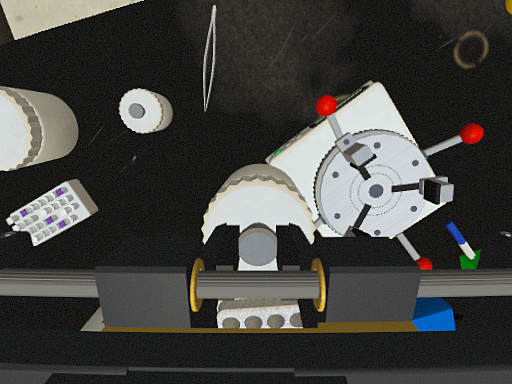

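The chuck is fully visible: its hub is at about (191,376), with three balls at (105,326), (134,472) and (264,424). I'll cross-check the centre.

Run:
```python
from h import *
P=optics.camera_params("wrist");z=np.load("wrist.npz");X=z["X"];im=z["im"]
print("hub",atz("wrist",(191,376),88,P).round(1))
g=cv2.medianBlur(cv2.cvtColor(im,cv2.COLOR_RGB2GRAY),3)[170:212,355:400]
m=(g<95).astype(np.uint8);n,l,s,ce=cv2.connectedComponentsWithStats(m)
for i in range(1,n):
    if s[i,4]>40: print(s[i],ce[i]+[355,170],atz("wrist",(ce[i]+[355,170])[::-1],88,P).round(1))
b=np.array([[439.5,-98.6],[507.4,61.8],[664.8,-3.1]])
from scipy.optimize import least_squares
def f(p): return np.concatenate([(p[:2]+122*np.array([np.cos(p[2]-k*np.pi/2),np.sin(p[2]-k*np.pi/2)])-q)*w for k,(q,w) in enumerate(zip(b,(1,1,.4)))])
r=least_squares(f,[551,-55,3.5]);print(r.x,r.fun.round(1))
# held pot lid outline and knob
for lo,hi in((255,300),):
  pass
m=(np.hypot(X[...,0]-503.6,X[...,1]+189.5)<45)&(X[...,2]>240)&(X[...,2]<258);print("lid",X[m].mean(0),np.percentile(X[m],[1,50,99],axis=0).round(1))
```

```text
hub [553.3 -52.4  88. ]
[ 3  0 12 10 72] [364.375      173.73611111] [528.3 -63.9  88. ]
[15 15 13 13 78] [376.01282051 190.97435897] [553.3 -52.4  88. ]
[37 15  8  7 47] [395.70212766 188.29787234] [555.5 -28.   88. ]
[ 7 34  9  8 47] [366.06382979 207.9787234 ] [572.6 -67.2  88. ]
[552.95858716 -51.50895717   3.53098228] [ 0.6  0.8 -0.8 -0.4  0.4 -0.8]
lid [ 487.85134109 -186.15511185  250.81507113] [[ 469.  -221.8  241.3]
 [ 486.6 -185.6  251.2]
 [ 526.9 -156.2  255.9]]
```

```bash
python3 -m handwheel '[[[-0.004,0.035,0,0,0,0,0],[-0.004,0.04,0,0,0,0,0],[-0.004,0.04,0,0,0,0,0],[-0.0048,0.0302,0,0,0,0,0],[0,0,0,0,0,0,0],[0,0,0.015,0,0,0,0],[0,0,0.015,0,0,0,0],[0,0,0,0,0,0,0],[0,0,0,0,0,0,0]]]'
```

```text
time: 6.95
position: [553.5, -53.6, 244.1]
tcp_rot: [-3.141, -0.001, 2.909]
wrist_force: [0.2, 0.1, -1.4]
gripper_width: 21.5
finger_force: 30.0
```

```bash
python3 -m handwheel '[[[0,0.001,0.02,0,0,0,0],[0,0,0.02,0,0,0,0],[0,0,0.012,0,0,0,0],[0,0,0.008,0,0,0,0],[0,0,0.004,0,0,0,0],[0,0,0.001,0,0,0,0],[0,0,0,0,0,0,0],[0,0,0,0,0,0,0]]]'
```

```text
time: 7.75
position: [553.9, -51.4, 179.8]
tcp_rot: [-3.141, 0.001, 2.911]
wrist_force: [-1.6, -0.3, -1.6]
gripper_width: 21.3
finger_force: 30.0
```

```bash
python3 -m handwheel '[[[0,0,0.001,0,0,0,0],[0,0,0.001,0,0,0,0],[0,0,0,0,0,0,0]]]'
```

```text
time: 8.05
position: [553.9, -51.2, 177.7]
tcp_rot: [3.141, 0.001, 2.911]
wrist_force: [-0.3, 1.3, 2.1]
gripper_width: 21.4
finger_force: 30.0
```

```bash
python3 -m handwheel '[[[0,0,0,0,0,0,0.5],[0,0,0,0,0,0,0.5],[0,0,0,0,0,0,0.5],[0,0,0,0,0,0,0.5],[0,0,-0.01,0,0,0,0.5],[0,0,-0.03,0,0,0,0.5],[0,0,-0.045,0,0,0,0.5],[0,0,-0.01,0,0,0,0],[0.01,-0.045,0,0,0,0,0],[0.01,-0.045,0,0,0,0,0],[0,-0.045,0,0,0,0,0],[0,0,0,0,0,0,0],[0,0,0,0,0,0,0]]]'
python3 potlook.py w4; python3 chuck.py;python3 - <<'E'
import numpy as np,cv2
X=np.load("wrist.npz")["X"]
for lo,hi in((165,180),(151,161)):
    m=(np.hypot(X[...,0]-553,X[...,1]+52)<60)&(X[...,2]>lo)&(X[...,2]<hi)
    if m.any(): print(m.sum(),X[m].mean(0).round(1),cv2.minEnclosingCircle(X[m][:,:2].astype(np.float32)))
E
```

```text
time: 9.35
position: [503.1, -178.6, 272.2]
tcp_rot: [3.141, -0.0, 2.909]
wrist_force: [-0.1, 0.6, 0.2]
gripper_width: 0.4
finger_force: 0.0
[ 503.1 -178.6  272.2] [ 3.141 -0.     2.909] cam [ 435. -163.  401.]
ball 340 [316. 107.] [439.3 -97.2  96. ]
ball 343 [463. 135.] [506.7  63.4  96. ]
ball 156 [415. 265.] [663.5  -3.   96. ]
face 4317 ((550.9362182617188, -64.0189208984375), 89.92342376708984)
jaw 379 ((497.2664489746094, -76.17559051513672), (19.571189880371094, 23.07419776916504), 23.278438568115234)
jaw 217 ((535.7566528320312, -68.07279968261719), (21.836872100830078, 64.79566192626953), 42.39720153808594)
jaw 307 ((556.8561401367188, 6.741733551025391), (18.616409301757812, 21.96551513671875), 86.06124114990234)
543 [552.7 -52.5 172. ] ((554.0751953125, -50.55604553222656), 12.700618743896484)
3162 [550.5 -53.7 155.7] ((554.6930541992188, -50.96477127075195), 36.69542694091797)
```

View pics/w4.png

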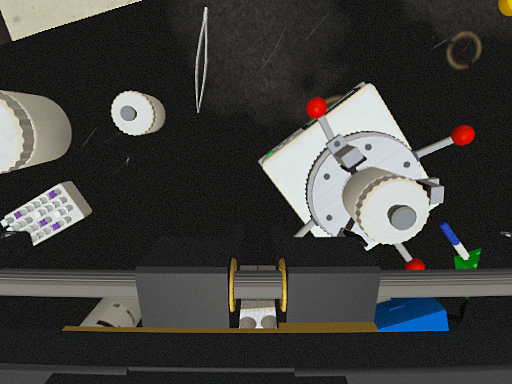

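The pot stands on the seat at about (554,-51), knob top at 173 mm, inside the jaws. Next I bring the shut fingers behind the spoke at 202°, with tool x pointing radially outward.

```bash
python3 -m handwheel '[[[0.02,0.0285,0,0,0,-0.1,0],[0.02,0.0285,0,0,0,0,0],[0,0,0,0,0,0,0]]]' 10; python3 -c "
from cell import arm;o=arm.get_obs();print(o['qpos'].round(2),o['tcp_rot'])"
```

```text
time: 9.7
position: [473.1, -110.9, 272.7]
tcp_rot: [3.141, -0.0, 3.015]
wrist_force: [-0.8, -0.5, -0.1]
gripper_width: 0.5
finger_force: 0.0
[-0.47  0.26  1.43  0.    1.45 -1.92] [ 3.14077011e+00 -3.17512847e-04  3.01536598e+00]
```

```bash
python3 -m handwheel '[[[0,0,0.02,0,0,-0.135,0],[0,0,0.02,0,0,-0.135,0],[0,0,0.02,0,0,-0.135,0],[0,0,0.02,0,0,-0.135,0],[0,0,0,0,0,-0.135,0],[0,0,0,0,0,-0.132,0],[0,0,0,0,0,0,0],[0,0,0,0,0,0,0]]]'
```

```text
time: 10.5
position: [474.7, -114.7, 192.3]
tcp_rot: [-3.141, 0.0, -2.468]
wrist_force: [-0.5, -0.5, -0.5]
gripper_width: 0.8
finger_force: 0.0
```

```bash
cat > pol.py <<'E'
from h import *
o=arm.get_obs();p=o["position"];v=p[:2]-[553.3,-51.8];y=o["tcp_rot"][2]
th=np.degrees(np.arctan2(v[1],v[0]))%360;f=o["wrist_force"]
cw=np.array([np.sin(np.radians(th)),-np.cos(np.radians(th))]);ra=-np.array([-cw[1],cw[0]])*-1
print("t",o["time"],"r %.1f th %.1f z %.1f yaw %.1f"%(np.hypot(*v),th,p[2],np.degrees(y)%360),"Fcw %.1f Frad %.1f Fz %.1f"%(f[:2]@cw,f[:2]@[-cw[1],cw[0]],f[2]),"tq",o["wrist_torque"].round(2),"q6",o["qpos"][5].round(2))
E
python3 pol.py
```

```text
t 10.5 r 100.7 th 218.6 z 192.3 yaw 218.6 Fcw -0.1 Frad 0.7 Fz -0.5 tq [0.05 0.   0.02] q6 -2.72
```

```bash
python3 -m handwheel '[[[-0.002,0,0.03,0,0,0,0],[0,0,0.03,0,0,0,0],[0,0,0.02,0,0,0,0],[0,0,0.015,0,0,0,0],[0,0,0.007,0,0,0,0],[0,0,0,0,0,0,0],[0,0,0,0,0,0,0]]]'; python3 pol.py
python3 -m handwheel '[[[-0.0002,0.0051,0,0,0,0.0524,0],[-0.0002,0.0051,0,0,0,0.0524,0],[-0.0002,0.0051,0,0,0,0.0524,0],[-0.0002,0.0051,0,0,0,0.0524,0],[-0.0002,0.0051,0,0,0,0.0524,0]]]'; python3 pol.py
```

```text
time: 11.2
position: [476.2, -113.8, 90.9]
tcp_rot: [-3.141, 0.0, -2.466]
wrist_force: [-0.0, -0.1, 0.0]
gripper_width: 0.5
finger_force: 0.0
t 11.2 r 98.9 th 218.8 z 90.9 yaw 218.7 Fcw -0.1 Frad 0.1 Fz 0.0 tq [ 0.07 -0.01 -0.02] q6 -2.72
time: 11.7
position: [463.4, -92.7, 91.3]
tcp_rot: [-3.138, 0.001, -2.73]
wrist_force: [-1.9, -5.4, -0.4]
gripper_width: 0.3
finger_force: 2.4
t 11.7 r 98.8 th 204.4 z 91.3 yaw 203.6 Fcw -4.2 Frad 4.0 Fz -0.4 tq [-0.87  0.21  0.01] q6 -2.43
```

```bash
for k in 1; do python3 -m handwheel '[[[-0.0002,0.0051,0,0,0,0.0524,0],[-0.0002,0.0051,0,0,0,0.0524,0],[-0.0002,0.0051,0,0,0,0.0524,0],[-0.0002,0.0051,0,0,0,0.0524,0],[-0.0002,0.0051,0,0,0,0.0524,0],[-0.0002,0.0051,0,0,0,0.0524,0],[-0.0002,0.0051,0,0,0,0.0524,0],[-0.0002,0.0051,0,0,0,0.0524,0]]]'; done; python3 pol.py
python3 -m handwheel '[[[-0.0002,0.0051,0,0,0,0.0524,0],[-0.0002,0.0051,0,0,0,0.0524,0],[-0.0002,0.0051,0,0,0,0.0524,0],[-0.0002,0.0051,0,0,0,0.0524,0],[-0.0002,0.0051,0,0,0,0.0524,0],[-0.0002,0.0051,0,0,0,0.0524,0],[-0.0002,0.0051,0,0,0,0.0524,0],[-0.0002,0.0051,0,0,0,0.0524,0],[-0.0002,0.0051,0,0,0,0.0524,0]]]'; python3 pol.py
```

```text
time: 12.5
position: [455.1, -52.4, 91.2]
tcp_rot: [-3.14, 0.0, 3.134]
wrist_force: [-3.8, -5.0, 1.4]
gripper_width: 0.4
finger_force: 2.5
t 12.5 r 98.2 th 180.4 z 91.2 yaw 179.6 Fcw -4.9 Frad 3.9 Fz 1.4 tq [-0.69  0.64  0.05] q6 -1.94
time: 13.4
position: [466.0, -7.9, 91.0]
tcp_rot: [-3.14, -0.001, 2.663]
wrist_force: [-5.6, -2.2, 3.6]
gripper_width: 0.4
finger_force: 2.6
t 13.4 r 97.7 th 153.3 z 91.0 yaw 152.6 Fcw -4.5 Frad 4.0 Fz 3.6 tq [-0.34  0.82  0.05] q6 -1.36
```

```bash
python3 -m handwheel '[[[0,0.0034,0,0,0,0.035,0],[0,0.0034,0,0,0,0.035,0],[0,0.0034,0,0,0,0.035,0],[0,0.0034,0,0,0,0.035,0],[0,0.0034,0,0,0,0.035,0],[0,0.0034,0,0,0,0.035,0]]]'; python3 pol.py
```

```text
time: 14.0
position: [477.0, 9.3, 91.0]
tcp_rot: [-3.141, -0.0, 2.453]
wrist_force: [-4.1, -1.5, 1.6]
gripper_width: 0.3
finger_force: 2.5
t 14.0 r 97.7 th 141.3 z 91.0 yaw 140.6 Fcw -3.7 Frad 2.3 Fz 1.6 tq [-0.33  0.7  -0.03] q6 -1.11
```

```bash
python3 -m handwheel '[[[0,0.0017,0,0,0,0.0175,0],[0,0.0017,0,0,0,0.0175,0],[0,0.0017,0,0,0,0.0175,0]]]'; python3 pol.py
```

```text
time: 14.3
position: [480.8, 13.1, 90.7]
tcp_rot: [-3.142, 0.0, 2.401]
wrist_force: [-4.2, -1.4, 3.6]
gripper_width: 0.8
finger_force: 2.5
t 14.3 r 97.3 th 138.2 z 90.7 yaw 137.6 Fcw -3.8 Frad 2.2 Fz 3.6 tq [-0.26  0.7   0.01] q6 -1.05
```

```bash
python3 -m handwheel '[[[0,0.0017,0,0,0,0.0175,0],[0,0.0017,0,0,0,0.0175,0],[0,0.0017,0,0,0,0.0175,0]]]'; python3 pol.py
```

```text
time: 14.6
position: [484.6, 16.8, 90.4]
tcp_rot: [3.141, 0.0, 2.349]
wrist_force: [-3.8, -3.1, 5.0]
gripper_width: 0.4
finger_force: 2.4
t 14.6 r 97.1 th 135.0 z 90.4 yaw 134.6 Fcw -4.9 Frad 0.5 Fz 5.0 tq [-0.35  0.61 -0.07] q6 -0.99
```

```bash
python3 -m handwheel '[[[0,0.0017,-0.0002,0,0,0.0175,0],[0,0.0017,0,0,0,0.0175,0],[0,0.0017,0,0,0,0.0175,0]]]'; python3 pol.py
```

```text
time: 14.9
position: [488.2, 20.4, 90.4]
tcp_rot: [-3.142, 0.0, 2.296]
wrist_force: [-4.3, -2.5, 3.7]
gripper_width: 0.5
finger_force: 2.4
t 14.9 r 97.2 th 132.1 z 90.4 yaw 131.6 Fcw -4.9 Frad 1.0 Fz 3.7 tq [-0.47  0.49 -0.06] q6 -0.93
```

```bash
python3 -m handwheel '[[[0,0.0017,-0.0002,0,0,0.0175,0],[0,0.0017,0,0,0,0.0175,0]]]'; python3 pol.py
```

```text
time: 15.1
position: [490.7, 22.6, 90.6]
tcp_rot: [-3.141, 0.0, 2.261]
wrist_force: [-3.2, -3.4, 1.5]
gripper_width: 0.1
finger_force: 2.3
t 15.1 r 97.3 th 130.1 z 90.6 yaw 129.5 Fcw -4.6 Frad -0.5 Fz 1.5 tq [-0.62  0.49 -0.05] q6 -0.89
```

```bash
python3 -m handwheel '[[[0,0.0017,-0.0002,0,0,0.0175,0],[0,0.0017,0,0,0,0.0175,0]]]'; python3 pol.py
```

```text
time: 15.3
position: [493.2, 24.8, 90.7]
tcp_rot: [-3.141, -0.0, 2.226]
wrist_force: [-2.8, -4.6, -0.3]
gripper_width: 0.7
finger_force: 2.2
t 15.3 r 97.3 th 128.1 z 90.7 yaw 127.5 Fcw -5.0 Frad -1.9 Fz -0.3 tq [-0.63  0.52 -0.02] q6 -0.85
```

```bash
python3 -m handwheel '[[[0,0.0017,0,0,0,0.0175,0],[0,0.0017,0,0,0,0.0175,0]]]'; python3 pol.py;  python3 -m handwheel '[[[0,0.0017,0,0,0,0.0175,0]]]' >/dev/null; python3 pol.py
```

```text
time: 15.5
position: [496.0, 26.8, 90.7]
tcp_rot: [-3.141, -0.0, 2.191]
wrist_force: [-2.5, -3.9, -0.3]
gripper_width: 0.5
finger_force: 2.2
t 15.5 r 97.3 th 126.1 z 90.7 yaw 125.5 Fcw -4.3 Frad -1.7 Fz -0.3 tq [-0.66  0.5  -0.06] q6 -0.8
t 15.6 r 97.3 th 125.1 z 90.7 yaw 124.5 Fcw -4.6 Frad -2.1 Fz -1.3 tq [-0.72  0.55 -0.06] q6 -0.78
```

```bash
python3 -m handwheel '[[[0,0.0017,0,0,0,0.0175,0],[0,0.0017,0,0,0,0.0175,0]]]' >/dev/null; python3 pol.py
```

```text
t 15.8 r 97.3 th 123.1 z 90.8 yaw 122.5 Fcw -5.1 Frad -1.9 Fz 0.0 tq [-0.72  0.51 -0.06] q6 -0.74
```

```bash
python3 -m handwheel '[[[0,0.0017,0,0,0,0.0175,0]]]' >/dev/null; python3 pol.py
```

```text
t 15.9 r 97.3 th 122.1 z 90.8 yaw 121.5 Fcw -5.1 Frad -2.2 Fz -1.8 tq [-0.75  0.53 -0.1 ] q6 -0.73
```

```bash
python3 -m handwheel '[[[0,0.0017,0,0,0,0.0175,0]]]' >/dev/null; python3 pol.py
```

```text
t 16.0 r 97.3 th 121.1 z 90.8 yaw 120.5 Fcw -5.0 Frad -2.5 Fz -0.5 tq [-0.7   0.52 -0.11] q6 -0.71
```

```bash
python3 -m handwheel '[[[0,0.0017,0,0,0,0.0175,0],[0,0.0017,0,0,0,0.0175,0]]]' >/dev/null; python3 pol.py
```

```text
t 16.2 r 97.3 th 119.1 z 90.7 yaw 118.5 Fcw -5.2 Frad -1.6 Fz -0.9 tq [-0.77  0.59 -0.07] q6 -0.67
```

```bash
python3 -m handwheel '[[[0,0.0017,0,0,0,0.0175,0]]]' >/dev/null; python3 pol.py
```

```text
t 16.3 r 97.3 th 118.2 z 90.7 yaw 117.5 Fcw -4.4 Frad -2.4 Fz -0.5 tq [-0.88  0.64 -0.08] q6 -0.65
```

```bash
python3 -m handwheel '[[[0,0.0017,0,0,0,0.0175,0]]]' >/dev/null; python3 pol.py
```

```text
t 16.4 r 97.3 th 117.2 z 90.7 yaw 116.5 Fcw -5.6 Frad -3.2 Fz -1.3 tq [-0.81  0.61 -0.09] q6 -0.63
```

```bash
python3 -m handwheel '[[[0,0.0017,0,0,0,0.0175,0]]]' >/dev/null; python3 pol.py
```

```text
t 16.5 r 97.3 th 116.2 z 90.7 yaw 115.5 Fcw -5.1 Frad -2.8 Fz -0.7 tq [-0.88  0.6  -0.06] q6 -0.61
```

```bash
python3 -m handwheel '[[[0,0.0017,0,0,0,0.0175,0]]]' >/dev/null; python3 pol.py
```

```text
t 16.6 r 97.3 th 115.2 z 90.7 yaw 114.5 Fcw -5.2 Frad -3.1 Fz -0.6 tq [-0.82  0.52 -0.13] q6 -0.59
```

```bash
python3 -m handwheel '[[[0,0.0017,0,0,0,0.0175,0]]]' >/dev/null; python3 pol.py
```

```text
t 16.7 r 97.3 th 114.2 z 90.7 yaw 113.5 Fcw -6.1 Frad -2.0 Fz -0.5 tq [-0.76  0.63 -0.07] q6 -0.57
```

```bash
python3 -m handwheel '[[[0,0.0017,0,0,0,0.0175,0]]]' >/dev/null; python3 pol.py
```

```text
t 16.8 r 97.3 th 113.2 z 90.7 yaw 112.5 Fcw -5.4 Frad -4.0 Fz -0.8 tq [-0.84  0.64 -0.03] q6 -0.55
```

```bash
python3 -m handwheel '[[[0,0.0017,0,0,0,0.0175,0]]]' >/dev/null; python3 pol.py
```

```text
t 16.9 r 97.3 th 112.2 z 90.7 yaw 111.5 Fcw -5.8 Frad -3.1 Fz 0.2 tq [-0.89  0.67 -0.14] q6 -0.53
```

```bash
python3 -m handwheel '[[[0,0.0017,0,0,0,0.0175,0]]]' >/dev/null; python3 pol.py
```

```text
t 17.0 r 97.3 th 111.2 z 90.7 yaw 110.5 Fcw -5.8 Frad -3.6 Fz 0.7 tq [-0.92  0.76 -0.12] q6 -0.51
```

```bash
python3 -m handwheel '[[[0,0.0017,0,0,0,0.0175,0]]]' >/dev/null; python3 pol.py
```

```text
t 17.1 r 97.3 th 110.4 z 90.7 yaw 109.5 Fcw -8.3 Frad -3.8 Fz 1.0 tq [-1.04  0.97 -0.08] q6 -0.49
```

```bash
python3 -m handwheel '[[[0,0.0017,0,0,0,0.0175,0]]]' >/dev/null; python3 pol.py
```

```text
t 17.2 r 97.4 th 109.6 z 90.6 yaw 108.5 Fcw -7.9 Frad -4.3 Fz 1.1 tq [-1.14  1.18 -0.1 ] q6 -0.47
```

```bash
python3 -m handwheel '[[[0,0.0017,0,0,0,0.0175,0]]]' >/dev/null; python3 pol.py
```

```text
t 17.3 r 97.4 th 108.7 z 90.6 yaw 107.5 Fcw -10.7 Frad -3.2 Fz 2.4 tq [-1.22  1.35 -0.13] q6 -0.45
```

The jaws have clearly closed: push force rose from about 5 N to 9–10 N, so roughly 13–19 N at each jaw. I'll back off, rise and look.

```bash
python3 -m handwheel '[[[0,-0.004,0,0,0,0,0],[0,-0.008,0,0,0,0,0],[0,0,-0.01,0,0,0,0],[0.005,0,-0.04,0,0,0,0],[0.01,0,-0.045,0,0,0,0],[0.02,0,-0.045,0,0,0,0],[0.03,0,-0.045,0,0,-0.1,0],[0.04,0,0,0,0,-0.14,0],[0.02,0,0,0,0,-0.14,0],[0,-0.04,0,0,0,-0.14,0],[0,-0.04,0,0,0,0,0],[0,0,0,0,0,0,0],[0,0,0,0,0,0,0]]]'; python3 pol.py
python3 - <<'E'
from h import *
w,_=optics.camera("wrist");s,d=optics.camera("side");S,D=optics.camera("scene")
a=cv2.resize(w,(400,300));b=cv2.resize(s[150:240,185:305],(400,300),interpolation=2);c=cv2.resize(S[150:240,200:320],(400,300),interpolation=2)
cv2.imwrite("pics/f.png",np.vstack([np.hstack([a,b]),np.hstack([c,c*0])])[:,:,::-1])
for n,dd in(("side",d),("scene",D)):
    X=cloud(n,dd);m=(np.hypot(X[...,0]-553,X[...,1]+52)<45)&(X[...,2]>145)&(X[...,2]<190)
    if m.any(): print(n,m.sum(),X[m].mean(0).round(1),X[m][:,2].max())
E
```

```text
time: 18.6
position: [408.6, 95.9, 273.5]
tcp_rot: [3.14, 0.002, 2.396]
wrist_force: [-0.1, -0.5, -0.2]
gripper_width: 0.7
finger_force: 0.0
t 18.6 r 206.8 th 134.4 z 273.5 yaw 137.3 Fcw -0.4 Frad -0.3 Fz -0.2 tq [-0.02  0.03  0.  ] q6 -0.88
side 246 [549.1 -40.4 156.1] 175.3042339346889
scene 185 [540.2 -58.4 155.8] 174.05889903773584
```

View pics/f.png

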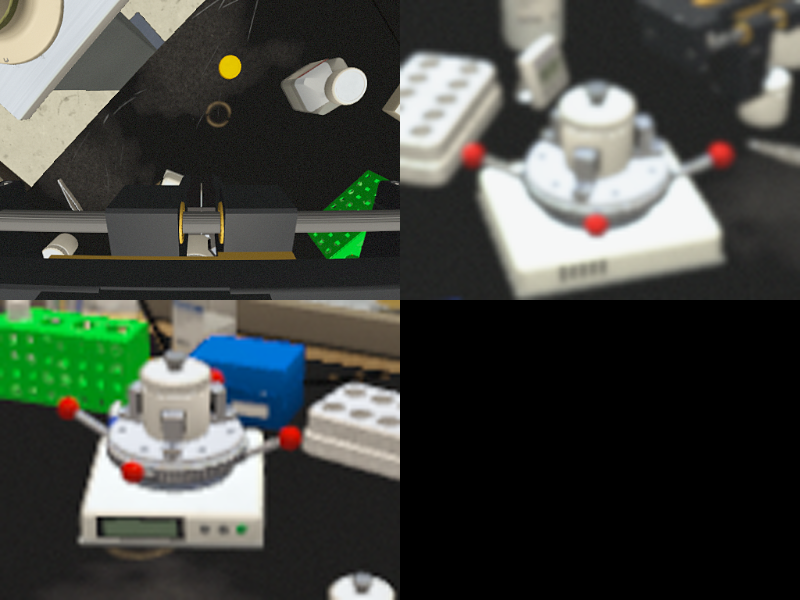

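The pot stands upright, all three jaws are on it, the bottle is undisturbed and the robot is clear. Handing in.

```bash
python3 -c "
from cell import arm;print(arm.hand_in())"
```

```text
the job is handed in; nothing more can be done
None
```

I handed the job in with the pot upright between the chuck jaws and all three jaws closed on it, at an estimated 13–19 N each (inferred from the push force; the hand-in gave no verdict), and the bottle was not touched.

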